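# Snap the cap onto the last open bottle and keep it pressed home

### The arm

A 6-joint arm with a two-finger parallel gripper is mounted at the origin on the work surface. World frame = base frame: x ahead of the robot, y to its left, z up, the work surface at z = 0. Lengths are in m, angles in degrees, forces in N, time in s.
With the tool pointing down it reaches from about 0.4 to 0.825 m from the base axis. Payload 7 kg.
Tool frame: the origin (TCP) lies at the very end of the fingers, on their centre line; the grasp point (between the pads) lies 19 mm behind it (ctrl.grip_point_offset is the distance from the TCP to the grasp point, in m); x points along the fingers, z is the direction in which the jaws open and shut, and the axes are right-handed (so a half turn about x gives the same grasp; the last joint's range is limited). The gripper opens to 88 mm and grips with 3 to 60 N. Pads are 19 mm wide; open, the fingers measure 130 mm over their backs; the gripper's body (78 mm by 193 mm) begins 47 mm behind the grasp point.
Start: joints at [-48.466, 20.546, 0.682, 0, -70.136, -16.507], TCP at [0.286, -0.612, 0.227] pointing down, gripper open.
Joint ranges: [-176.03, 176.03], [-82.01, 121.73], [-58.28, 71.71], [-173.87, 95.51], [-174.79, -0.11], [-173.66, 173.66]. Speed limits (degrees/s): [136.94, 136.94, 172.46, 180, 180, 180].

### API

Orientations are given as [roll, pitch, yaw] about the fixed x, y, z axes, in that order (R = Rz(yaw) Ry(pitch) Rx(roll)).
In Python, from plant import get_obs, snapshot, calibration, close_job, ctrl gives the robot as it stands.
- The arm moves only by the tool move_arm, never from a script. Its argument "commands" is a list that holds one entry, the list of rows, each a list of 4 numbers: the shift along the tool's x, y, z in cm, then the turn about the tool's x in rad. In form: [[[dx, dy, dz, spin], ...]]. A call has 1 to 8 rows; each row shifts and turns the commanded pose from where the row before left it, along the tool's axes as they then stand; what a row does not reach is not made up. A row lasts 1/10 s, in which the tool goes at most 50 mm and 8.59 degrees, less where a joint would pass 70% of its speed; a pose out of reach is approached as far as the arm can. A call with a gripper value outside its range is refused whole. "jaw" is the finger opening in cm, from 0 to 8.76, set as the call begins (left out, the last holds). The fingers move at their own pace and stop on an object; the grip force is fixed at half the most. Time passes only in rows, so rows that do not move let the fingers close. It gives the time, the measured TCP pose, the force and the opening at its end, in the units of the state.
- get_obs(): the state, without advancing time (a new reading comes with each control period).
- snapshot(name): name is "scene" or "side" or "wrist"; returns (picture, depth): 480x640x3 uint8, red, green, blue; 480x640 float32, m along the optical axis (not along the pixel's ray), 0 where there is no reading.
- calibration(name): a dict with "mtx" (3x3 intrinsics, pixels), "T" (4x4, takes a point from camera to world coordinates); the wrist camera has in their place "tool_from_camera" (4x4, takes a point from camera to tool coordinates, whose origin is the TCP and whose axes are the tool frame's). Camera axes: x right, y up, looking along -z (the intrinsics and any distortion apply to the point x, -y, -z); pixel columns grow to the right and rows downward; lengths in m; the calibration is good to about 2 mm. A picture is of the moment at which its call begins: read the wrist's pose just before it. calibration takes no time and is no camera call.
- close_job(): hands the job in, once; it reports no verdict.
The state is a dict: "clock": time; "joint_pos": joint angles; "qvel": joint speeds; "tau": joint torques, N m; "tool_pos": TCP position; "orientation": TCP orientation; "force": force on the tool from outside, world axes, zero at the start; "moment": the same for the moment, N m; "opening": finger opening in m.
Only numpy, scipy, OpenCV 4.12 (cv2) and the standard library are available. Lean on these libraries where they do the work, as an engineer would, in place of code of your own. Each camera call takes 0.05 s, during which the arm holds its last target. There are 200 camera calls.

### The job

One bottle in the grey crate is still open: take the blue snap cap from the steel tray, set it squarely on that bottle's mouth and press it straight down until it clicks over the bead. Do not let up when it gives way: keep pressing it firmly down, with about the weight of one kilogram (10 N), and finish like that, your push still on the seated cap. The bottle stays standing in its place in the crate; leave the capped bottles and the other things on the bench as they are.

Things in the scene. Friction and masses are not known exactly. Their poses are not given: they have to be found in the camera images.
- cap: Blue plastic snap cap, 52 mm across, 16 mm high, about 30 g, lying open side down on the tray. Origin: centre of its lower rim, z up. Inside 45 mm across, 13 mm deep; sprung nibs 4 mm above the lower rim snap over the bottle's 42 mm bead. Laid on the mouth it stands 7 to 8 mm above its seat; pushed with about 5 to 19 N it goes over the bead, then the resistance drops sharply over the last 3 mm as it snaps home.
- cap_seat (a point): Point inside the cap, on its axis at the underside of its top, 13 mm above the lower rim and 3 mm below the outer top. When the cap is home this point coincides with the bottle's mouth point.
- open_bottle: The one bottle without a cap: wide-neck green glass, paper label, 170 mm tall, body 76 mm across, neck 36 mm across from 140 mm up, bead 42 mm across just under the rim; full, 0.7 to 0.95 kg. Origin: centre of its foot, z up. It stands loose in one of the crate's six cells with 1 to 2 mm of play sideways; which cell varies.
- mouth (a point): Centre of the open bottle's mouth, level with its rim, 170 mm above the bottle's foot (about 175 mm above the bench). With the cap home, the cap's lower rim lies 13 mm below this point and its outer top 3 mm above it.
- crate: Grey plastic crate standing fast on the bench, 178 mm (its x) by 262 mm (its y) and 105 mm high, with 2 by 3 cells 84 mm apart and a 5 mm floor. Origin: centre of its underside. The bottles stick out 70 mm above its walls.
- tray: Flat steel tray standing fast on the bench, 260 mm (its x) by 200 mm (its y), floor 3 mm thick, upright rim up to 13 mm above the bench. Origin: centre of its underside. The cap lies within 45 mm of its middle.
- wood_block: Wooden block on the bench, 70 x 180 x 45 mm. Origin: centre of its underside. To be left alone.
- beaker: White plastic beaker standing on the bench, 76 mm across the mouth, 95 mm high. Origin: centre of its foot. To be left alone.
- tape_roll: Roll of brown packing tape lying flat, 100 mm across, 48 mm high. Origin: centre of its underside. To be left alone.
- capped_bottle1: One of the five bottles that already wear a blue cap: as the open bottle, but 173 mm tall with its cap, 52 mm across the cap. Origin: centre of its foot. To be left alone.
- capped_bottle2: One of the five bottles that already wear a blue cap: as the open bottle, but 173 mm tall with its cap, 52 mm across the cap. Origin: centre of its foot. To be left alone.
- capped_bottle3: One of the five bottles that already wear a blue cap: as the open bottle, but 173 mm tall with its cap, 52 mm across the cap. Origin: centre of its foot. To be left alone.
- capped_bottle4: One of the five bottles that already wear a blue cap: as the open bottle, but 173 mm tall with its cap, 52 mm across the cap. Origin: centre of its foot. To be left alone.
- capped_bottle5: One of the five bottles that already wear a blue cap: as the open bottle, but 173 mm tall with its cap, 52 mm across the cap. Origin: centre of its foot. To be left alone.
Mind the look-alikes: they are no part of the job. There is more than one size of the cap; the job needs the largest.

How it is judged (in metres and radians):
On the way, in this order (a step that is already met when the one before it is completed fails the run):
1. the cap is picked up clear of the tray (height (world z) of cap above 0.05 m), for 0.1 s.
2. the cap has snapped over the bead and sits home on the mouth (z of cap_seat in the frame of mouth between -0.003 and 0.0018 m and horizontal distance between cap_seat and mouth below 0.003 m and angle between the z axis of cap and the z axis of open_bottle, either way round below 0.07 rad and angle between cap's own z axis and vertical below 0.3 rad), for 0.1 s.
At the end, for the whole second after the job is handed in: The cap is home on the open bottle (seat within 1.8 mm of the rim in height, 3 mm sideways, square within 4 degrees), the bottle stands upright in its cell, and the robot still presses: cap on bottle over 5 N, bottle on crate over 13 N (its own weight is 7 to 9 N), all through the last second (all of step 2 and contact force between cap and open_bottle above 5 N and contact force between open_bottle and crate above 13 N and contact force between any of the fingers, the arm and cap above 3 N and horizontal distance between open_bottle and crate below 0.115 m and height (world z) of open_bottle below 0.012 m and angle between open_bottle's own z axis and vertical below 0.12 rad and linear speed of cap below 0.02 m/s); the arm keeps its last pose, push and grip.
It fails at once if a capped bottle is lifted or tipped out of place (more than 30 mm) (distance of any of capped_bottle1, capped_bottle2, capped_bottle3, capped_bottle4, capped_bottle5 from where it was at the start of the episode above 0.03 m).
It fails at once if the block, the beaker or the tape roll is pushed more than 30 mm (distance of any of wood_block, beaker, tape_roll from where it was at the start of the episode above 0.03 m).
It also fails if it takes over 54 s, if anything falls off the work surface, if the arm or the gripper's body presses on something with over 40 N, if the wrist force passes 120 N, or if a joint passes its speed limit or range.

## Working session

There is one attempt and no reset: what is moved stays moved. The work goes in short steps, Python scripts to look and compute and a tool call to move; the robot and the scene stay as the last step left them, time stands still between calls to the robot, and variables do not carry over. Pictures are saved under pics/ and viewed, about 8 in all and at most 12, crops included, and the job is handed in when it is done.

Besides the shell and the picture viewer there is one more tool, called by a JSON object that holds its "op" and its "data", one argument or row to a line. move_arm: Moves the arm, as the interface text tells. Its arguments: {"type":"object","properties":{"commands":{"type":"array"},"jaw":{"type":"number"}},"required":["commands"]}

```bash
mkdir -p pics; ls
cat > h.py <<'E'
import numpy as np, cv2
from plant import get_obs, snapshot, calibration, close_job, ctrl
from scipy.spatial.transform import Rotation as R
def toolT():
    o=get_obs(); T=np.eye(4); T[:3,:3]=R.from_euler('xyz',o['orientation'],degrees=True).as_matrix(); T[:3,3]=o['tool_pos']; return T
def camT(name,tT=None):
    c=calibration(name)
    return c['mtx'], (c['T'] if 'T' in c else tT@c['tool_from_camera'])
def ray(uv,K,T):
    d=np.array([(uv[0]-K[0,2])/K[0,0],-(uv[1]-K[1,2])/K[1,1],-1.]); return T[:3,3],T[:3,:3]@d
def plane(uv,K,T,z):
    o,d=ray(uv,K,T); return o+d*(z-o[2])/d[2]
def cloud(depth,K,T):
    v,u=np.mgrid[:480,:640]; p=np.stack([(u-K[0,2])/K[0,0]*depth,-(v-K[1,2])/K[1,1]*depth,-depth],-1)
    return p@T[:3,:3].T+T[:3,3]
E
python3 - <<'E'
from h import *
print(get_obs()); print(calibration('scene'),calibration('wrist'))
for n in ['scene','side','wrist']:
    T=toolT(); p,d=snapshot(n); np.savez(f'{n}0.npz',p=p,d=d,T=T); cv2.imwrite(f'pics/{n}0.png',p[...,::-1])
E
```

```text
pics
{'clock': 0.0, 'joint_pos': array([-4.84676907e+01,  2.05902350e+01,  6.34076897e-01, -2.05322550e-02,
       -7.01348130e+01, -1.65049913e+01]), 'qvel': array([ 0.10186064,  0.02450631,  0.07347454,  0.02288424,  0.04343711,
       -0.05583696]), 'tau': array([ 1.76365966e-04, -5.82722747e+01,  2.93052703e+01,  6.99711934e+00,
        6.84271901e-03, -1.30273766e-04]), 'tool_pos': array([ 0.28531409, -0.61120318,  0.22563723]), 'orientation': array([  4.52751041,  89.90700312, 119.54783607]), 'force': array([0.82995594, 0.52874124, 0.54329639]), 'moment': array([-0.01229162, -0.00010475, -0.01429768]), 'opening': 0.08782481986080888}
{'mtx': array([[448.32045975,   0.        , 311.44380553],
       [  0.        , 448.32045975, 230.26061193],
       [  0.        ,   0.        ,   1.        ]]), 'T': array([[ 0.65308568, -0.47534384,  0.58951448,  1.15417581],
       [ 0.75728263,  0.40844238, -0.50960557, -0.51648508],
       [ 0.00145517,  0.77924518,  0.62671751,  0.74376882],
       [ 0.        ,  0.        ,  0.        ,  1.        ]])} {'mtx': array([[375.43346284,   0.        , 317.63247192],
       [  0.        , 375.43346284, 241.5468781 ],
       [  0.        ,   0.        ,   1.        ]]), 'tool_from_camera': array([[ 1.44123914e-03,  2.68681837e-01, -9.63227903e-01,
        -1.57438132e-01],
       [-5.00390342e-04,  9.63228977e-01,  2.68681387e-01,
         7.19084366e-02],
       [ 9.99998836e-01,  9.47558074e-05,  1.52268910e-03,
         3.32132759e-04],
       [ 0.00000000e+00,  0.00000000e+00,  0.00000000e+00,
         1.00000000e+00]])}
```

View pics/scene0.png

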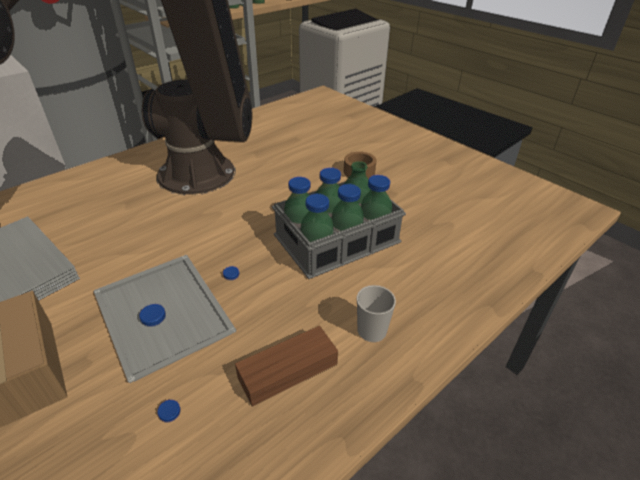

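View pics/side0.png

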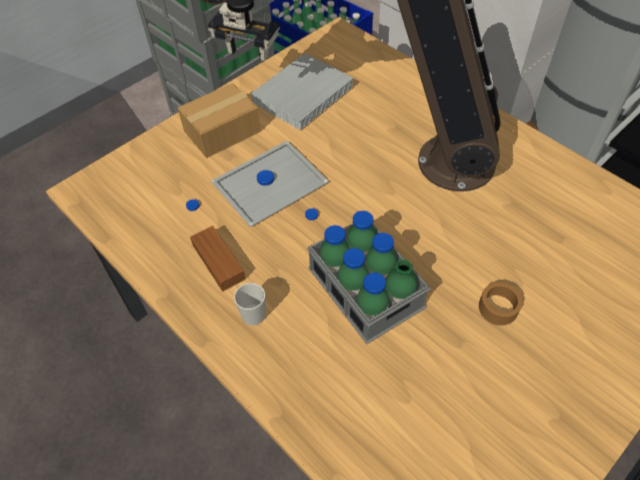

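Caps: the tray cap is at scene (152,315) and side (265,177). The two look-alikes on the bench are at scene (231,272) and (168,410); they look smaller. The open mouth is at side (404,267) and scene (358,172), in a corner cell. Next I measure these in both views and make an enlarged crop.

Run:
```python
from h import *
for n in ['scene','side']:
    f=np.load(n+'0.npz'); p,d=f['p'],f['d']; K,T=camT(n); C=cloud(d,K,T)
    h=cv2.cvtColor(p,cv2.COLOR_RGB2HSV); m=cv2.inRange(h,(105,150,50),(130,255,255))
    k,l,s,c=cv2.connectedComponentsWithStats(m)
    for i in range(1,k):
        if s[i,4]<60: continue
        q=C[(l==i)&(d>0)]; 
        if q[:,2].mean()<-.1: continue
        zt=np.percentile(q[:,2],80); t=q[q[:,2]>zt-.006]
        (cx,cy),r=cv2.minEnclosingCircle((t[:,:2]*1000).astype(np.float32))
        print(n,c[i].round(1),s[i,4],'top z',zt.round(4),'ctr',round(cx),round(cy),'r',round(r,1),'planectr',plane(c[i],K,T,zt).round(3))
K1,T1=camT('scene');K2,T2=camT('side')
def tri(a,b):
    o1,d1=ray(a,K1,T1);o2,d2=ray(b,K2,T2); s=np.linalg.lstsq(np.c_[d1,-d2],o2-o1,rcond=None)[0]
    return (o1+d1*s[0]).round(4),(o2+d2*s[1]).round(4)
print('mouth',tri((358,169),(404,267)),'tape',tri((360,158),(502,296)))
a=cv2.imread('pics/scene0.png')[240:430,90:260]; b=cv2.imread('pics/side0.png')[140:300,180:440]
b2=cv2.imread('pics/side0.png')[250:300,370:440]
o=np.zeros((600,800,3),np.uint8)
for im,(x,y,w,hh) in[(a,(0,0,400,447)),(b,(400,0,400,246)),(b2,(400,250,400,286))]: o[y:y+hh,x:x+w]=cv2.resize(im,(w,hh),interpolation=cv2.INTER_CUBIC)
cv2.imwrite('pics/crop1.png',o)
```

```text
scene [330.  175.4] 231 top z 0.1777 ctr 486 120 r 24.7 planectr [0.493 0.113 0.178]
scene [378.4 183. ] 262 top z 0.1777 ctr 584 183 r 26.3 planectr [0.591 0.176 0.178]
scene [299.  184.7] 252 top z 0.1777 ctr 469 35 r 25.7 planectr [0.476 0.031 0.178]
scene [348.9 192.3] 310 top z 0.1778 ctr 566 105 r 28.3 planectr [0.574 0.097 0.178]
scene [317.  202.6] 338 top z 0.178 ctr 550 22 r 26.4 planectr [0.557 0.016 0.178]
scene [230.6 272.6] 136 top z 0.0118 ctr 459 -165 r 19.6 planectr [ 0.462 -0.167  0.012]
scene [152.  314.5] 397 top z 0.0189 ctr 463 -361 r 25.6 planectr [ 0.468 -0.363  0.019]
scene [168.3 410.3] 334 top z 0.0119 ctr 680 -435 r 18.8 planectr [ 0.681 -0.436  0.012]
side [265.  177.3] 191 top z 0.0189 ctr 462 -356 r 26.8 planectr [ 0.466 -0.353  0.019]
side [192.2 204.6] 96 top z 0.0127 ctr 679 -429 r 21.3 planectr [ 0.682 -0.427  0.013]
side [311.2 213.7] 104 top z 0.0126 ctr 459 -160 r 20.0 planectr [ 0.461 -0.159  0.013]
side [362.5 220. ] 295 top z 0.1788 ctr 471 43 r 27.0 planectr [0.473 0.046 0.179]
side [334.7 234.9] 315 top z 0.179 ctr 552 27 r 27.2 planectr [0.555 0.03  0.179]
side [382.5 242.5] 333 top z 0.1783 ctr 485 123 r 27.0 planectr [0.489 0.127 0.178]
side [353.5 258. ] 359 top z 0.1782 ctr 568 107 r 27.5 planectr [0.571 0.109 0.178]
side [374.1 282.9] 384 top z 0.1787 ctr 585 188 r 26.8 planectr [0.588 0.191 0.179]
mouth (array([0.4977, 0.2042, 0.1618]), array([0.4968, 0.2039, 0.1624])) tape (array([0.3308, 0.3927, 0.051 ]), array([0.3277, 0.3916, 0.0532]))
```

View pics/crop1.png

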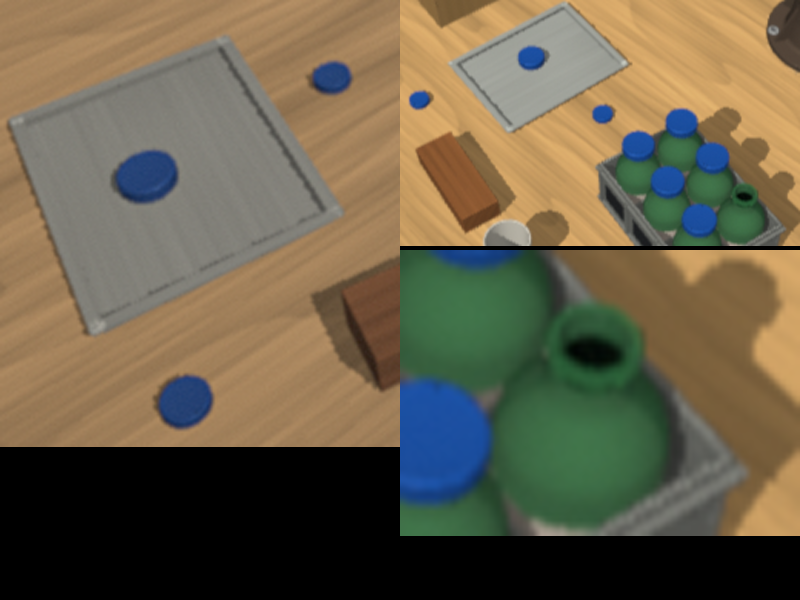

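View pics/wrist0.png

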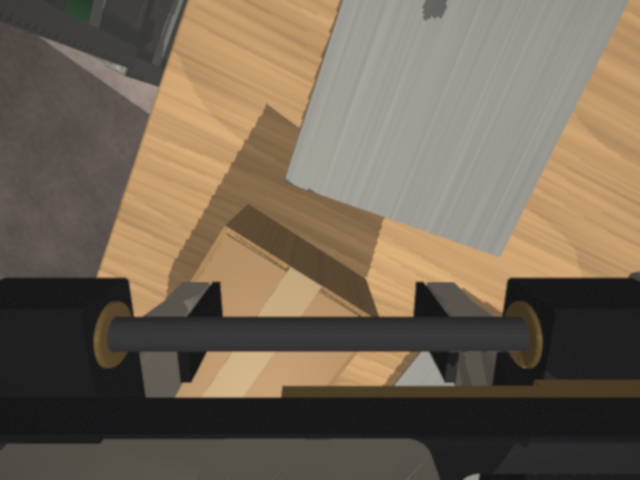

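The crop confirms that the tray cap is the largest (r ≈ 26 mm, against about 19–20 mm for the two on the bench). The open bottle is in the corner cell near (0.498, 0.204). The wrist picture shows only the carton and the sheet so far. Next I work out the moves.

```bash
cat >> h.py <<'E'
def go(target, jaw_deg=None):
    T=toolT(); d=(T[:3,:3].T@(np.array(target)-T[:3,3]))*100
    zz=T[:3,2]; a=np.degrees(np.arctan2(zz[1],zz[0]))
    print('jaw axis deg',a.round(2),'tilt x',T[:3,0].round(4),'shift cm',d.round(2))
    if jaw_deg is not None:
        # spin about tool x (down): positive spin turns the jaw axis clockwise from above
        e=(a-jaw_deg+90)%180-90; print('spin rad',np.radians(e).round(3))
E
python3 - <<'E'
from h import *
go([.464,-.358,.2],34.5); go([.464,-.358,.2],-55.5); print(ctrl.grip_point_offset, [a for a in dir(ctrl) if a[0]!='_'])
E
```

```text
jaw axis deg 115.02 tilt x [-6.0e-04  1.1e-03 -1.0e+00] shift cm [  2.6  -26.9   15.39]
spin rad 1.405
jaw axis deg 115.02 tilt x [-6.0e-04  1.1e-03 -1.0e+00] shift cm [  2.6  -26.9   15.39]
spin rad -0.165
0.0188 ['PlanningError', 'grip_point_offset']
```

{"op": "move_arm", "data": {
  "commands": [
    [[0.3, -3.3, 1.9, 0], [0.4, -3.9, 2.2, 0], [0.4, -3.9, 2.2, 0], [0.4, -3.9, 2.2, 0], [0.4, -3.9, 2.2, 0], [0.4, -3.9, 2.2, 0], [0.3, -3.2, 1.9, 0], [0, -0.9, 0.6, -0.1]]
  ],
  "jaw": 8
}}

```text
clock: 0.95
tool_pos: [0.4656, -0.3554, 0.2]
orientation: [2.5, 89.9, 123.4]
force: [-0.5, -0.9, 0.6]
opening: 0.0802
```

{"op": "move_arm", "data": {
  "commands": [
    [[0, 0, 0, -0.065], [0, 0, 0, 0], [0, 0, 0, 0]]
  ]
}}

```text
clock: 1.25
tool_pos: [0.464, -0.3583, 0.2004]
orientation: [29.3, 90.0, 153.7]
force: [-0.5, -0.3, 0.2]
opening: 0.0799
```

```bash
cat >> h.py <<'E'
def wcap(tag,zt):
    T=toolT(); p,d=snapshot('wrist'); K,Tc=camT('wrist',T); C=cloud(d,K,Tc)
    cv2.imwrite(f'pics/{tag}.png',p[...,::-1])
    m=cv2.inRange(cv2.cvtColor(p,cv2.COLOR_RGB2HSV),(105,150,40),(130,255,255))
    k,l,s,c=cv2.connectedComponentsWithStats(m)
    for i in range(1,k):
        if s[i,4]<200: continue
        q=C[(l==i)&(d>0)]; z=np.percentile(q[:,2],80); t=q[q[:,2]>z-.004]
        (cx,cy),r=cv2.minEnclosingCircle((t[:,:2]*1000).astype(np.float32))
        print(tag,c[i].round(1),s[i,4],'z',z.round(4),'ctr',round(cx,1),round(cy,1),'r',round(r,1),'mean',(t.mean(0)*1000).round(1),'planectr',plane(c[i],K,Tc,zt).round(4))
E
python3 - <<'E'
from h import *
wcap('w1',.017); go([.464,-.358,.06],-55.5)
E
```

```text
w1 [317.4 211.2] 2235 z 0.0185 ctr 459.6 -361.9 r 24.9 mean [ 459.2 -362.    17.8] planectr [ 0.4593 -0.362   0.017 ]
w1 [479.8 305. ] 279 z 0.0111 ctr 434.1 -251.2 r 94.1 mean [ 445.3 -182.8   27.1] planectr [ 0.4464 -0.1764  0.017 ]
jaw axis deg 124.35 tilt x [-3.e-04  2.e-04 -1.e+00] shift cm [14.04 -0.04  0.02]
spin rad -0.003
```

View pics/w1.png

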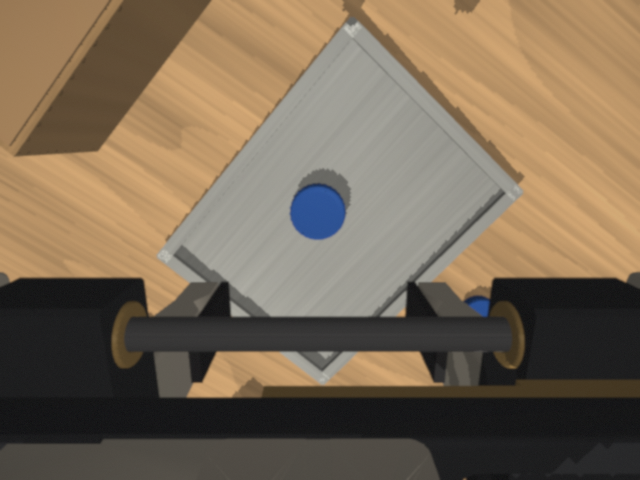

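{"op": "move_arm", "data": {
  "commands": [
    [[2.5, -0.2, 0, 0], [3.5, -0.2, 0, 0], [3, 0, 0, 0], [1.5, 0, 0, 0], [0, 0, 0, 0], [0, 0, 0, 0]]
  ]
}}

```text
clock: 1.9
tool_pos: [0.4674, -0.3566, 0.0959]
orientation: [108.7, 90.0, -126.9]
force: [-0.3, 0.4, 0.6]
opening: 0.0802
```

Run:
```python
from h import *
wcap('w2',.018); go([.4595,-.362,.0065],-55.5)
# rays from the two wrist poses
```

```text
w2 [318.1 235.5] 4559 z 0.0184 ctr 459.8 -362.0 r 25.5 mean [ 459.  -362.1   17.8] planectr [ 0.4588 -0.3623  0.018 ]
jaw axis deg 124.43 tilt x [ 1.1e-03 -7.0e-04 -1.0e+00] shift cm [9.01 1.   0.05]
spin rad -0.001
```

View pics/w2.png

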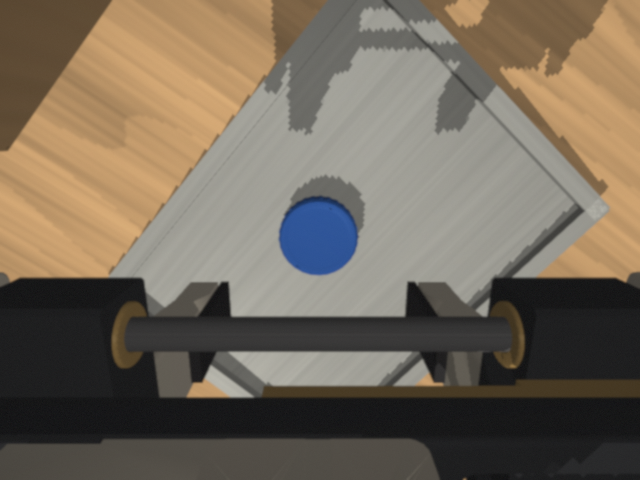

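{"op": "move_arm", "data": {
  "commands": [
    [[1, 0.5, 0, 0], [2.5, 0.5, 0, 0], [2.5, 0, 0, 0], [1.5, 0, 0, 0], [1.0, 0, 0, 0], [0.5, 0, 0, 0], [0, 0, 0, 0]]
  ]
}}

```text
clock: 2.65
tool_pos: [0.4591, -0.3618, 0.0054]
orientation: [49.5, 90.0, 173.9]
force: [-0.5, -0.2, 0.4]
opening: 0.08
```

{"op": "move_arm", "data": {
  "commands": [
    [[0, 0, 0, 0], [0, 0, 0, 0], [0, 0, 0, 0], [0, 0, 0, 0], [0, 0, 0, 0], [0, 0, 0, 0], [0, 0, 0, 0], [0, 0, 0, 0]]
  ],
  "jaw": 4.5
}}

```text
clock: 3.45
tool_pos: [0.4594, -0.3617, 0.0059]
orientation: [-151.0, 90.0, -26.5]
force: [0.5, 1.0, 5.2]
opening: 0.0509
```

{"op": "move_arm", "data": {
  "commands": [
    [[-1, 0, 0, 0], [-2, 0, 0, 0], [-3.5, 0, 0, 0], [-3.5, 0, 0, 0], [-4, 0, 0, 0], [-4, 0, 0, 0], [-4, 0, 0, 0], [-2, 0, 0, 0]]
  ]
}}

```text
clock: 4.25
tool_pos: [0.4599, -0.3623, 0.2502]
orientation: [-153.7, 89.7, -29.2]
force: [0.0, -0.4, 0.3]
opening: 0.0506
```

Run:
```python
from h import *
wcap('w3',.24); print(get_obs()['force'],get_obs()['joint_pos'].round(1)); go([.498,.1,.30],-55.5); go([.498,.204,.30],-55.5)
```

```text
w3 [318.  287.7] 6407 z 0.2626 ctr 452.8 -366.6 r 27.0 mean [ 450.8 -368.4  263.1] planectr [ 0.4581 -0.3634  0.24  ]
w3 [317.9 356.5] 637 z 0.263 ctr 474.9 -351.6 r 15.7 mean [ 477.1 -350.3  262.5] planectr [ 0.4891 -0.3422  0.24  ]
[ 0.36777148 -0.85069898  3.12566861] [-19.1  11.1  -9.    0.1 -69.5 -36.4]
jaw axis deg 124.52 tilt x [ 0.007  -0.0043 -1.    ] shift cm [ -4.92 -29.32  36.  ]
spin rad 0.0
jaw axis deg 124.52 tilt x [ 0.007  -0.0043 -1.    ] shift cm [ -4.97 -35.21  44.56]
spin rad 0.0
```

View pics/w3.png

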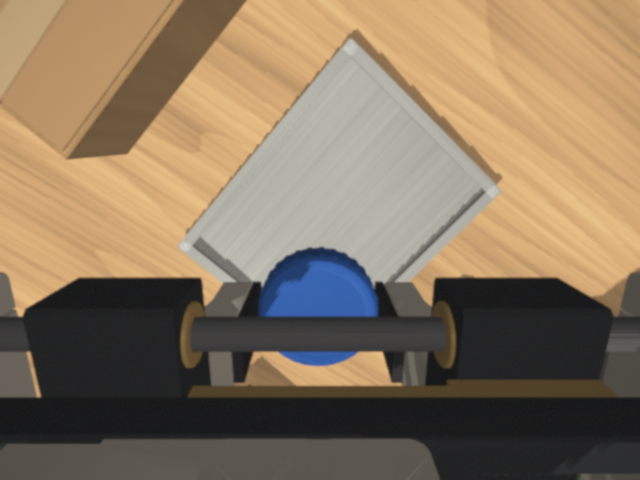

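Run:
```python
from h import *
go([.547,.238,.30],-55.5)
```

```text
jaw axis deg 124.52 tilt x [ 0.007  -0.0043 -1.    ] shift cm [ -4.95 -41.18  44.59]
spin rad 0.0
```

{"op": "move_arm", "data": {
  "commands": [
    [[-0.8, -2.2, 2.3, 0], [-0.8, -2.6, 2.8, 0], [-0.8, -2.6, 2.8, 0], [-0.8, -2.6, 2.8, 0], [-0.8, -2.6, 2.8, 0], [-0.8, -2.6, 2.8, 0], [0, -2.6, 2.8, 0], [0, -2.6, 2.8, 0]]
  ]
}}

```text
clock: 5.1
tool_pos: [0.5031, -0.0641, 0.2941]
orientation: [-97.7, 90.0, 26.7]
force: [0.3, -0.5, -0.8]
opening: 0.0509
```

{"op": "move_arm", "data": {
  "commands": [
    [[0, -2.6, 2.8, 0], [0, -2.6, 2.8, 0], [0, -2.6, 2.8, 0], [0, -2.6, 2.8, 0], [0, -2.6, 2.8, 0], [0, -2.6, 2.8, 0], [0, -2.4, 2.6, 0], [0, -1.5, 1.6, 0]]
  ]
}}

```text
clock: 5.9
tool_pos: [0.545, 0.22, 0.2932]
orientation: [73.2, 90.0, -162.2]
force: [-0.0, 0.4, -0.8]
opening: 0.0506
```

{"op": "move_arm", "data": {
  "commands": [
    [[0, -0.8, 0.9, 0], [0, 0, 0, 0], [0, 0, 0, 0], [0, 0, 0, 0]]
  ]
}}

```text
clock: 6.3
tool_pos: [0.5466, 0.2287, 0.2939]
orientation: [-101.2, 90.0, 23.2]
force: [0.3, 0.7, -0.1]
opening: 0.0508
```

Run:
```python
from h import *
wcap('w4',.3); print(get_obs()['tool_pos']);go([.547,.238,.30],-55.5)
```

```text
w4 [153.9   8.3] 1057 z 0.1775 ctr 479.3 49.5 r 19.6 mean [482.1  52.3 176.8] planectr [0.4838 0.1149 0.3   ]
w4 [70.5 70.9] 5312 z 0.1776 ctr 547.5 24.3 r 25.5 mean [547.   24.4 176.9] planectr [0.5197 0.099  0.3   ]
w4 [242.5  73.3] 4916 z 0.1775 ctr 482.2 122.5 r 26.0 mean [482.1 122.5 176.8] planectr [0.4843 0.1521 0.3   ]
w4 [163.2 159.9] 4207 z 0.1776 ctr 564.7 105.0 r 25.7 mean [563.8 105.  176.9] planectr [0.529  0.1428 0.3   ]
w4 [247.1 239.8] 3462 z 0.1775 ctr 581.0 186.9 r 25.7 mean [580.4 186.3 176.8] planectr [0.5382 0.1872 0.3   ]
w4 [317.6 287.6] 6439 z 0.3062 ctr 539.6 224.5 r 26.9 mean [537.5 222.5 306.7] planectr [0.5392 0.2236 0.3   ]
w4 [317.8 356.5] 627 z 0.3066 ctr 561.9 239.4 r 15.7 mean [563.9 240.7 306. ] planectr [0.5671 0.2428 0.3   ]
[0.54666788 0.22867385 0.29389973]
jaw axis deg 124.42 tilt x [ 3.e-04  2.e-04 -1.e+00] shift cm [-0.61 -0.55  0.75]
spin rad -0.001
```

View pics/w4.png

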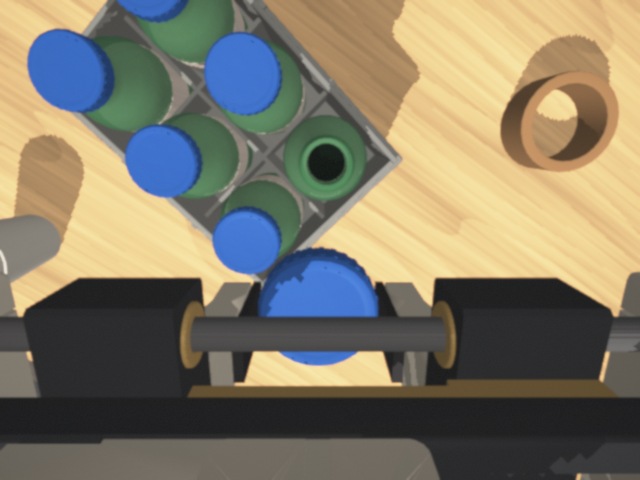

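The open mouth is at about (326,162), and its jaw-axis neighbour at (163,160) is a full diagonal away. The cap sits square in the fingers. Next I fit the rim and the held cap.

```bash
cat >> h.py <<'E'
def lsq(q):
    A=np.c_[2*q[:,:2],np.ones(len(q))]; s=np.linalg.lstsq(A,(q[:,:2]**2).sum(1),rcond=None)[0]
    return s[:2],np.sqrt(s[2]+s[0]**2+s[1]**2)
def mouth(tag,guess):
    T=toolT(); p,d=snapshot('wrist'); K,Tc=camT('wrist',T); C=cloud(d,K,Tc); np.savez(tag+'.npz',p=p,d=d,T=T)
    h=cv2.cvtColor(p,cv2.COLOR_RGB2HSV)
    g=(np.hypot(C[...,0]-guess[0],C[...,1]-guess[1])<.03)&(C[...,2]>.166)&(d>0)&(h[...,0]<100)
    q=C[g]; z=np.median(q[q[:,2]>np.percentile(q[:,2],60)][:,2]); q=q[q[:,2]>z-.003]
    hull=cv2.convexHull((q[:,:2]*1e5).astype(np.int32))[:,0]/1e5
    c,r=lsq(hull); print('rim n',len(q),'z',z.round(4),'hull circle',c.round(4),r.round(4),'minenc',[np.round(x,4) for x in cv2.minEnclosingCircle(hull.astype(np.float32))])
    dk=((p.max(-1)<32)&cv2.dilate(g.astype(np.uint8),np.ones((35,35))).astype(bool)).astype(np.uint8)
    k,l,s,cc=cv2.connectedComponentsWithStats(dk); i=1+s[1:,4].argmax(); print('hole px',cc[i],s[i],'at z',plane(cc[i],K,Tc,z).round(4))
    # held cap, in tool coords
    Ct=(C-T[:3,3])@T[:3,:3]; b=cv2.inRange(h,(105,150,40),(130,255,255))>0
    t=Ct[b&(abs(Ct[...,1])<.04)&(abs(Ct[...,2])<.035)&(Ct[...,0]<.0)&(Ct[...,0]>-.03)]
    x=np.median(t[:,0]); tt=t[abs(t[:,0]-x)<.0025]; hl=cv2.convexHull((tt[:,1:]*1e5).astype(np.int32))[:,0]/1e5
    M=np.c_[tt[:,1:],np.ones(len(tt))]; n=np.linalg.lstsq(M,tt[:,0],rcond=None)[0]
    print('cap top tool x',x.round(4),'tilt',np.degrees(n[:2]).round(2),'circle yz',[np.round(v,4) for v in lsq(hl)],'minenc',[np.round(v,4) for v in cv2.minEnclosingCircle(hl.astype(np.float32))], 'y range',np.percentile(tt[:,1],[0.2,99.8]).round(4))
    return c,z
E
python3 - <<'E'
from h import *
c,z=mouth('m1',(.498,.204))
E
```

```text
rim n 4497 z 0.4066 hull circle [0.5146 0.214 ] 0.0125 minenc [array([0.5216, 0.2181]), np.float64(0.0118)]
hole px [324.68665667 165.62368816] [310 148  33  32 667] at z [0.4894 0.1907 0.4066]
cap top tool x -0.0117 tilt [0.38 0.12] circle yz [array([0.0005, 0.0002]), np.float64(0.0252)] minenc [array([0.0006, 0.0001]), np.float64(0.0257)] y range [-0.0242  0.025 ]
```

```bash
sed -i 's/(C\[...,2\]>.166)/(C[...,2]>.166)\&(C[...,2]<.2)/' h.py
python3 - <<'E'
from h import *
c,z=mouth('m1',(.494,.204))
c,z=mouth('m1',c)
K,T=camT('side'); p,d=snapshot('side'); C=cloud(d,K,T)
E
```

```text
rim n 1083 z 0.1746 hull circle [0.4994 0.2036] 0.0203 minenc [array([0.4992, 0.2034]), np.float64(0.0207)]
hole px [324.5158371  165.45248869] [310 148  33  32 663] at z [0.5012 0.2034 0.1746]
cap top tool x -0.0117 tilt [0.39 0.06] circle yz [array([0.0003, 0.    ]), np.float64(0.0253)] minenc [array([0.0004, 0.0001]), np.float64(0.0257)] y range [-0.0243  0.025 ]
rim n 1089 z 0.1746 hull circle [0.4994 0.2035] 0.0202 minenc [array([0.4993, 0.2033]), np.float64(0.0207)]
hole px [324.27777778 165.36636637] [309 148  34  32 666] at z [0.5012 0.2034 0.1746]
cap top tool x -0.0117 tilt [0.46 0.1 ] circle yz [array([0.0004, 0.0002]), np.float64(0.0252)] minenc [array([0.0007, 0.0002]), np.float64(0.0259)] y range [-0.0241  0.025 ]
```

{"op": "move_arm", "data": {
  "commands": [
    [[1.5, 0, 0.2, 0], [3, 0, 0.3, 0], [2.4, 0, 0, 0], [1, 0, 0, 0], [0, 0, 0, 0], [0, 0, 0, 0], [0, 0, 0, 0]]
  ]
}}

```text
clock: 7.25
tool_pos: [0.5447, 0.2343, 0.2161]
orientation: [-92.7, 89.9, 31.8]
force: [-0.3, -0.1, -1.1]
opening: 0.0506
```

Run:
```python
from h import *
c,z=mouth('m2',(.4994,.2035)); c,z=mouth('m2',c)
go([.4997,.2038,.20],-55.5); print(get_obs()['force'])
```

```text
rim n 2065 z 0.1746 hull circle [0.4992 0.2037] 0.0203 minenc [array([0.4994, 0.2036]), np.float64(0.0207)]
hole px [318.64547091 167.91241752] [ 296  144   46   48 1667] at z [0.4981 0.2029 0.1746]
cap top tool x -0.0117 tilt [0.37 0.02] circle yz [array([0.0004, 0.0001]), np.float64(0.0253)] minenc [array([0.0004, 0.0001]), np.float64(0.0257)] y range [-0.0242  0.0251]
rim n 2072 z 0.1746 hull circle [0.4993 0.2036] 0.0203 minenc [array([0.4992, 0.2037]), np.float64(0.0206)]
hole px [318.55162065 168.10744298] [ 296  145   46   48 1666] at z [0.498  0.2029 0.1746]
cap top tool x -0.0117 tilt [0.36 0.1 ] circle yz [array([0.0005, 0.0001]), np.float64(0.0252)] minenc [array([0.0006, 0.0001]), np.float64(0.0257)] y range [-0.0241  0.025 ]
jaw axis deg 124.48 tilt x [ 0.0016  0.0012 -1.    ] shift cm [1.57 5.41 0.02]
spin rad -0.0
[-0.2377863   0.6545318  -0.49699084]
```

{"op": "move_arm", "data": {
  "commands": [
    [[0.2, 1.2, 0, 0], [0.3, 1.7, 0, 0], [0.4, 1.5, 0, 0], [0.5, 1.0, 0, 0], [0.6, 0, 0, 0], [0.6, 0, 0, 0], [0, 0, 0, 0], [0, 0, 0, 0]]
  ]
}}

```text
clock: 8.15
tool_pos: [0.4997, 0.2036, 0.1882]
orientation: [111.4, 90.0, -124.1]
force: [-0.2, -0.1, -0.4]
opening: 0.051
```

Run:
```python
from h import *
go([.4997,.2038,.17],-55.5); print(get_obs()['force'],get_obs()['tool_pos'])
```

```text
jaw axis deg 124.49 tilt x [-4.e-04 -6.e-04 -1.e+00] shift cm [ 1.82 -0.01  0.02]
spin rad -0.0
[-0.18952317 -0.14339572 -0.38753222] [0.49970533 0.20356679 0.1882157 ]
```

Aligned. Now I come down slowly until the cap meets the mouth.

{"op": "move_arm", "data": {
  "commands": [
    [[0.4, 0, 0, 0], [0.4, 0, 0, 0], [0.4, 0, 0, 0], [0.3, 0, 0, 0], [0.2, 0, 0, 0], [0.15, 0, 0, 0], [0.1, 0, 0, 0], [0, 0, 0, 0]]
  ]
}}

```text
clock: 8.95
tool_pos: [0.4996, 0.2037, 0.1694]
orientation: [-78.8, 89.9, 45.7]
force: [-0.4, 0.8, 1.2]
opening: 0.0512
```

{"op": "move_arm", "data": {
  "commands": [
    [[0.1, 0, 0, 0], [0, 0, 0, 0], [0.1, 0, 0, 0], [0, 0, 0, 0]]
  ]
}}

```text
clock: 9.35
tool_pos: [0.4989, 0.2031, 0.1663]
orientation: [82.7, 89.9, -152.8]
force: [-0.2, 1.2, -4.2]
opening: 0.0508
```

{"op": "move_arm", "data": {
  "commands": [
    [[0.1, 0, 0, 0], [0, 0, 0, 0], [0, 0, 0, 0]]
  ]
}}

```text
clock: 9.65
tool_pos: [0.4992, 0.2032, 0.1659]
orientation: [87.2, 90.0, -148.3]
force: [-1.2, -0.4, -3.1]
opening: 0.0505
```

Run:
```python
from h import *
o=get_obs();print(o['force'],o['moment'],o['tool_pos'])
```

```text
[-1.24371655 -0.35672999 -3.10267561] [ 0.1473557   0.32403765 -0.02276249] [0.49919547 0.20320734 0.16586596]
```

{"op": "move_arm", "data": {
  "commands": [
    [[0.1, 0, 0, 0], [0, 0, 0, 0], [0, 0, 0, 0]]
  ]
}}

```text
clock: 9.95
tool_pos: [0.4994, 0.2033, 0.1651]
orientation: [-125.8, 90.0, -1.4]
force: [-1.6, -0.4, -1.6]
opening: 0.0511
```

{"op": "move_arm", "data": {
  "commands": [
    [[0.1, 0, 0, 0], [0, 0, 0, 0], [0, 0, 0, 0]]
  ]
}}

```text
clock: 10.25
tool_pos: [0.4998, 0.2035, 0.165]
orientation: [-106.7, 89.9, 17.8]
force: [-3.6, 0.6, 5.6]
opening: 0.051
```

{"op": "move_arm", "data": {
  "commands": [
    [[0.1, 0, 0, 0], [0, 0, 0, 0], [0, 0, 0, 0]]
  ]
}}

```text
clock: 10.55
tool_pos: [0.5003, 0.2037, 0.165]
orientation: [-103.9, 89.8, 20.6]
force: [-4.7, -0.7, 10.9]
opening: 0.0509
```

Run:
```python
from h import *
o=get_obs();print(o['force'],o['moment'],o['tool_pos']); go([.4997,.2038,.1565])
mouth('m3',(.4993,.2036)); cv2.imwrite('pics/m3.png',np.load('m3.npz')['p'][...,::-1])
```

```text
[-4.70159252 -0.7183231  10.94693694] [-0.28462347  1.62481303 -0.00892303] [0.50030673 0.20366802 0.16500969]
jaw axis deg 124.52 tilt x [ 0.0026  0.001  -1.    ] shift cm [0.85 0.04 0.05]
rim n 114 z 0.195 hull circle [0.4972 0.202 ] 0.0292 minenc [array([0.4975, 0.2025]), np.float64(0.0295)]
hole px [243.5 312. ] [242 311   4   3   4] at z [0.5083 0.1758 0.195 ]
cap top tool x -0.0119 tilt [0.1  0.06] circle yz [array([ 0.0001, -0.    ]), np.float64(0.0256)] minenc [array([-0.0006,  0.    ]), np.float64(0.0263)] y range [-0.0241  0.025 ]
```

View pics/m3.png

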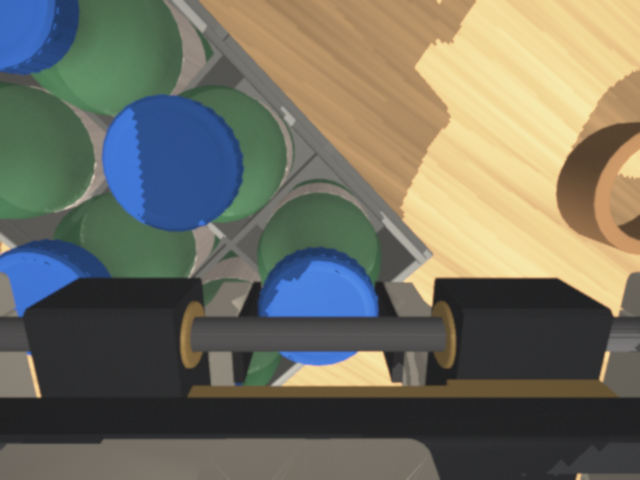

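The cap lies on the mouth: TCP is at 165 mm, where I expected it, and the push is now 11 N. I keep pressing in small steps.

{"op": "move_arm", "data": {
  "commands": [
    [[0.05, 0, 0, 0], [0, 0, 0, 0], [0.05, 0, 0, 0], [0, 0, 0, 0]]
  ]
}}

```text
clock: 11.0
tool_pos: [0.5009, 0.204, 0.1651]
orientation: [-103.1, 89.7, 21.5]
force: [-4.7, -1.3, 17.8]
opening: 0.0507
```

{"op": "move_arm", "data": {
  "commands": [
    [[0.05, 0, 0, 0], [0, 0, 0, 0], [0.05, 0, 0, 0], [0, 0, 0, 0]]
  ]
}}

```text
clock: 11.4
tool_pos: [0.5015, 0.2042, 0.1651]
orientation: [-102.6, 89.6, 22.0]
force: [-6.9, -2.2, 23.4]
opening: 0.0509
```

{"op": "move_arm", "data": {
  "commands": [
    [[0, 0.08, 0.02, 0], [0, 0.08, 0.02, 0], [0, 0, 0, 0]]
  ]
}}

```text
clock: 11.7
tool_pos: [0.4999, 0.2036, 0.1648]
orientation: [-102.9, 89.7, 21.6]
force: [-5.8, -1.2, 21.0]
opening: 0.0508
```

{"op": "move_arm", "data": {
  "commands": [
    [[0.05, 0.03, 0, 0], [0, 0, 0, 0], [0.05, 0.03, 0, 0], [0, 0, 0, 0]]
  ]
}}

```text
clock: 12.1
tool_pos: [0.5001, 0.2036, 0.1648]
orientation: [-102.0, 89.6, 22.6]
force: [-5.8, -1.2, 27.1]
opening: 0.0507
```

Run:
```python
from h import *
o=get_obs();print(o['force'],o['moment'],o['tool_pos'],toolT()[:3,0])
out=np.zeros((600,800,3),np.uint8)
for i,n in enumerate(['scene','side']):
    p,d=snapshot(n); K,T=camT(n); C=cloud(d,K,T); np.savez(n+'5.npz',p=p,d=d)
    q=np.linalg.inv(T)@[.4993,.2036,.175,1]; u=int(K[0,2]-K[0,0]*q[0]/q[2]); v=int(K[1,2]+K[1,1]*q[1]/q[2]); print(n,u,v)
    out[:,i*400:i*400+400]=cv2.resize(p[v-60:v+60,u-40:u+40,::-1],(400,600),interpolation=cv2.INTER_CUBIC)
cv2.imwrite('pics/c5.png',out)
```

```text
[-5.79398805 -1.21182609 27.11792188] [-0.47908734  2.45929113 -0.06439088] [0.50005953 0.20360067 0.16479634] [ 0.00713713  0.00296499 -0.99997013]
scene 358 164
side 403 264
```

View pics/c5.png

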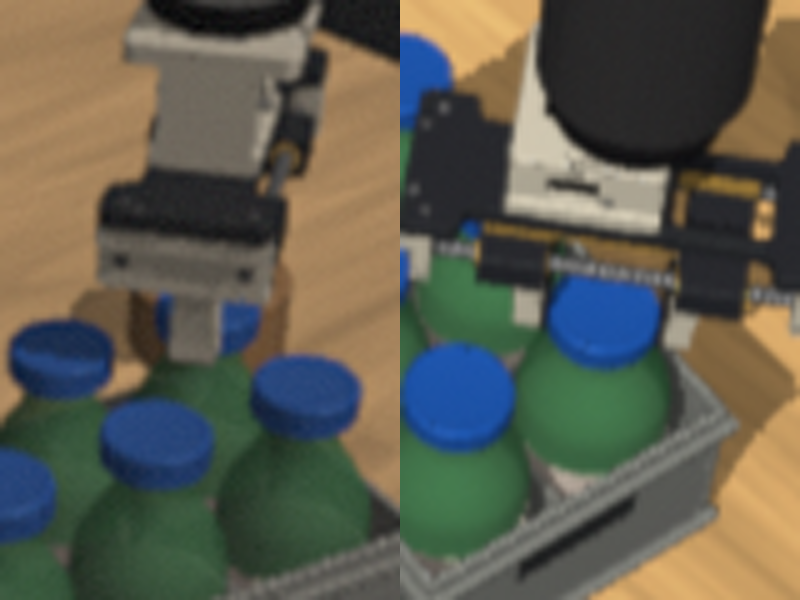

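The push reads 27 N with a moment, so the load is off to one side: the arm's compliance tilts the gripped cap about 0.4°. I will unload, release the cap so it can settle level on the mouth, and press its top centrally with the closed fingers.

{"op": "move_arm", "data": {
  "commands": [
    [[-0.1, -0.04, -0.01, 0], [-0.1, -0.06, -0.01, 0], [-0.1, -0.06, -0.01, 0], [-0.1, -0.06, -0.01, 0], [-0.1, 0, 0, 0], [0, 0, 0, 0]]
  ]
}}

```text
clock: 12.8
tool_pos: [0.4994, 0.2034, 0.165]
orientation: [58.4, 90.0, -177.1]
force: [-1.3, -0.6, 2.2]
opening: 0.0512
```

Run:
```python
from h import *
o=get_obs();print(o['force'],o['moment'],o['tool_pos'],toolT()[:3,0])
```

```text
[-1.26668343 -0.64146094  2.24862436] [0.01956695 0.54330988 0.0130628 ] [0.49936461 0.20335528 0.16496672] [-3.45182585e-05 -1.75512547e-06 -9.99999999e-01]
```

Unloaded to about 2 N and level. I open the fingers to 6.6 cm, rise and look.

{"op": "move_arm", "data": {
  "commands": [
    [[0, 0, 0, 0], [0, 0, 0, 0], [0, 0, 0, 0], [0, 0, 0, 0], [-1, 0, 0, 0], [-1.5, 0, 0, 0], [-2, -2, 0, 0], [-1.5, -2, 0, 0]]
  ],
  "jaw": 6.6
}}

```text
clock: 13.6
tool_pos: [0.5331, 0.2263, 0.2276]
orientation: [-95.5, 89.9, 29.0]
force: [0.3, 0.1, 0.6]
opening: 0.0662
```

{"op": "move_arm", "data": {
  "commands": [
    [[0, -2, 0, 0], [0, 0, 0, 0], [0, 0, 0, 0]]
  ],
  "jaw": 0
}}

```text
clock: 13.9
tool_pos: [0.5487, 0.2373, 0.225]
orientation: [85.4, 90.0, -150.1]
force: [-0.1, 0.4, 0.2]
opening: 0.0473
```

```bash
cat >> h.py <<'E'
def onb(tag,guess=(.4993,.2036)):
    T=toolT(); p,d=snapshot('wrist'); K,Tc=camT('wrist',T); C=cloud(d,K,Tc); cv2.imwrite(f'pics/{tag}.png',p[...,::-1])
    b=cv2.inRange(cv2.cvtColor(p,cv2.COLOR_RGB2HSV),(105,150,40),(130,255,255))>0
    for g in [guess,(.4822,.1225),(.581,.1869)]:
        q=C[b&(np.hypot(C[...,0]-g[0],C[...,1]-g[1])<.035)&(C[...,2]>.15)&(C[...,2]<.22)]
        if len(q)<50: print('few',len(q)); continue
        z=np.percentile(q[:,2],70); q=q[abs(q[:,2]-z)<.0025]; n=np.linalg.lstsq(np.c_[q[:,:2]-q[:,:2].mean(0),np.ones(len(q))],q[:,2],rcond=None)[0]
        hl=cv2.convexHull((q[:,:2]*1e5).astype(np.int32))[:,0]/1e5
        print(tag,len(q),'top z',np.median(q[:,2]).round(4),'tilt',np.degrees(n[:2]).round(2),[np.round(v,4) for v in lsq(hl)])
E
python3 - <<'E'
from h import *
print(get_obs()['tool_pos'],get_obs()['opening']);onb('o1')
E
```

```text
[0.54871925 0.23725697 0.22503185] 0.047256286659227154
o1 7119 top z 0.1767 tilt [ 0.05 -0.08] [array([0.4998, 0.2039]), np.float64(0.0255)]
o1 7992 top z 0.1767 tilt [0.39 0.09] [array([0.4825, 0.1231]), np.float64(0.0253)]
o1 4608 top z 0.1768 tilt [-0.14 -0.32] [array([0.5805, 0.1865]), np.float64(0.0249)]
```

View pics/o1.png

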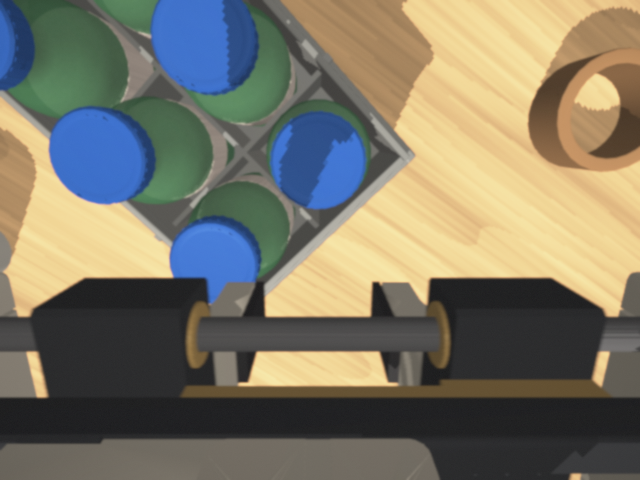

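The cap is already home. Its top is at 176.7 mm, the same as the capped neighbours, and level, so the 3 mm drop at about 9.3 s was the snap. Now I put the closed fingers on its centre for the final push.

{"op": "move_arm", "data": {
  "commands": [
    [[0, 0, 0, 0], [0, 0, 0, 0], [-0.3, 1, 0, 0], [0, 2, 0, 0], [0, 2, 0, 0], [0, 0.9, 0, 0], [0, 0, 0, 0], [0, 0, 0, 0]]
  ]
}}

```text
clock: 14.75
tool_pos: [0.5006, 0.2042, 0.2286]
orientation: [-92.4, 89.9, 32.1]
force: [0.7, 0.6, -0.2]
opening: 0.0007
```

Run:
```python
from h import *
print(get_obs()['tool_pos'],get_obs()['opening']);go([.4998,.2039,.178])
```

```text
[0.50056889 0.20416538 0.22863506] 0.0006884085033880963
jaw axis deg 124.5 tilt x [ 1.1e-03  7.0e-04 -1.0e+00] shift cm [5.06 0.08 0.02]
```

{"op": "move_arm", "data": {
  "commands": [
    [[1, 0.05, 0, 0], [1.5, 0, 0, 0], [1.2, 0, 0, 0], [0.6, 0, 0, 0], [0.3, 0, 0, 0], [0.2, 0, 0, 0], [0, 0, 0, 0], [0, 0, 0, 0]]
  ]
}}

```text
clock: 15.55
tool_pos: [0.5, 0.2038, 0.1805]
orientation: [-89.5, 90.0, 35.0]
force: [0.5, 0.5, 1.2]
opening: 0.0
```

{"op": "move_arm", "data": {
  "commands": [
    [[0.1, 0, 0, 0], [0.1, 0, 0, 0], [0.1, 0.04, 0, 0], [0, 0, 0, 0], [0, 0, 0, 0]]
  ]
}}

```text
clock: 16.05
tool_pos: [0.5, 0.2037, 0.1783]
orientation: [-97.2, 89.9, 27.3]
force: [-2.2, 0.7, 7.2]
opening: 0.0003
```

{"op": "move_arm", "data": {
  "commands": [
    [[0.05, 0.02, 0, 0], [0.05, 0.02, 0, 0], [0, 0, 0, 0], [0, 0, 0, 0], [0, 0, 0, 0]]
  ]
}}

```text
clock: 16.55
tool_pos: [0.5001, 0.2037, 0.1783]
orientation: [-98.4, 89.8, 26.2]
force: [-2.8, -0.7, 13.5]
opening: 0.0006
```

{"op": "move_arm", "data": {
  "commands": [
    [[0, 0, 0, 0], [0, 0, 0, 0], [0, 0, 0, 0], [0, 0, 0, 0], [0, 0, 0, 0], [0, 0, 0, 0]]
  ]
}}

```text
clock: 17.15
tool_pos: [0.5001, 0.2037, 0.1783]
orientation: [-98.5, 89.8, 26.0]
force: [-3.0, 0.0, 12.3]
opening: 0.0004
```

Run:
```python
from h import *
for i in range(3):
    o=get_obs();print(o['force'],o['moment'],o['tool_pos'],toolT()[:3,0]); onb(f'p{i}')
n='side'; p,d=snapshot(n); K,T=camT(n); C=cloud(d,K,T)
b=cv2.inRange(cv2.cvtColor(p,cv2.COLOR_RGB2HSV),(105,150,40),(130,255,255))>0
for g in [(.4998,.2039),(.4822,.1225),(.581,.1869)]:
    q=C[b&(np.hypot(C[...,0]-g[0],C[...,1]-g[1])<.035)&(C[...,2]>.15)&(C[...,2]<.22)]; print(len(q),np.percentile(q[:,2],[50,80,95]).round(4))
```

```text
[-3.03992085  0.02344086 12.27772398] [-0.06801679  1.39552    -0.01089792] [0.50012616 0.20372451 0.17826413] [ 0.00301461  0.00147317 -0.99999437]
p0 2679 top z 0.1768 tilt [-0.66 -0.43] [array([0.4944, 0.1993]), np.float64(0.0207)]
p0 11983 top z 0.1768 tilt [ 0.12 -0.17] [array([0.4819, 0.1224]), np.float64(0.0256)]
few 23
[-3.36149794  0.36496902 12.92556069] [-0.10291792  1.33707735  0.0043187 ] [0.50012821 0.20372879 0.17828917] [ 0.0030622   0.00150482 -0.99999418]
p1 2669 top z 0.1768 tilt [-0.76 -0.6 ] [array([0.4943, 0.1997]), np.float64(0.0211)]
p1 11969 top z 0.1768 tilt [ 0.08 -0.14] [array([0.4819, 0.1225]), np.float64(0.0256)]
few 23
[-3.31903466  0.14106295 12.16425121] [ 0.02698521  1.37965748 -0.02924724] [0.50011866 0.20375148 0.17825766] [ 0.00304933  0.00149553 -0.99999423]
p2 2665 top z 0.1768 tilt [-0.64 -0.36] [array([0.4934, 0.1992]), np.float64(0.0204)]
p2 11976 top z 0.1768 tilt [ 0.14 -0.15] [array([0.4819, 0.1224]), np.float64(0.0256)]
few 23
182 [0.1765 0.1787 0.181 ]
46 [0.1768 0.1788 0.18  ]
380 [0.1764 0.1785 0.1806]
```

The push is steady at about 12.5 N and the cap's height equals its neighbours'. I am handing in.

```bash
python3 -c "
from h import *
close_job(); print(get_obs()['force'],get_obs()['clock'])"
```

```text
the job is handed in; nothing more can be done
the job is handed in; nothing more can be done
```

The blue tray cap, the largest of the three, is snapped home on the open corner bottle. I handed in with the closed fingers still pressing on its top at about 12 to 13 N. The handing-in gave no verdict.

**How it went:** I gripped the cap and lowered it onto the mouth, and it snapped over the bead at about 9.3 s. I missed that because I took the height for the cap only lying on the bead. So I kept pushing in the grip, up to 27 N, before releasing and looking. After that I pressed on the cap's centre with the fingers shut.

**Last checks:**
- **Height:** the cap's top measured 176.8 mm, the same as the capped neighbours. The given sizes make it about 178 mm; the wrist camera reads about 1 mm low throughout.
- **Centring:** after release, the cap centre was within about 0.6 mm of the measured mouth.
- **Tilt:** after release, the cap was level within 0.1°. Under the final push, with the fingers hiding most of it, the fit gave 0.4 to 0.8°, still under 4°.
- **Other things:** the neighbouring bottles I re-measured had not moved beyond measuring error. I did not measure the block, beaker and tape roll again.

**What disagreed:**
- The fixed cameras put the cap about 4 mm from where the wrist camera did; I used the wrist values.
- The wrist reading showed a sideways force of about 3 N during the final push, probably from the arm flexing.

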